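Set the length stop on the bench rail

ROBOT

A 6-joint arm with a two-finger parallel gripper is mounted at the origin on the work surface. World frame = base frame: x ahead of the robot, y to its left, z up, the work surface at z = 0. Lengths are in m, angles in rad, forces in N, time in s.
With the tool pointing down it reaches from about 0.375 to 0.9 m from the base axis. Payload 3.1 kg.
Tool frame: the origin (TCP) lies midway between the tips of the shut fingers; the grasp point (between the pads) lies 19 mm behind it; x points along the fingers, z is the direction in which the jaws open and shut, and the axes are right-handed (so a half turn about x gives the same grasp; the last joint's range is limited). The gripper opens to 85 mm and grips with 20 to 120 N. Pads are 22 mm wide; open, the fingers measure 114 mm over their backs; the gripper's body (76 mm by 85 mm) begins 54 mm behind the grasp point. The pads swing forward as they close: fully open they stand 13 mm farther back than shut.
Start: joints at [-1.302, 0.527, 1.433, -0, 1.181, -0.178], TCP at [0.271, -0.563, 0.231] pointing down, gripper open.
Joint ranges: [-3.08, 3.08], [-0.75, 2.2], [0.22, 2.44], [-1.43, 4.57], [0, 2.65], [-2.85, 2.85]. Speed limits (rad/s): [2.79, 2.79, 3.14, 3.14, 3.14, 3.14].

INTERFACE

Orientations are given as a unit quaternion [x, y, z, w].
In Python, from station import status, snapshot, camera_params, ticket gives the robot as it stands.
- The arm moves only by the tool arm_command, never from a script. Its argument "series" is a list that holds one entry, the list of rows, each a list of 4 numbers: the shift along the tool's x, y, z in mm, then the turn about the tool's x in rad. A call has 1 to 10 rows; each row shifts and turns the commanded pose from where the row before left it, along the tool's axes as they then stand; what a row does not reach is not made up. A row lasts 1/10 s, in which the tool goes at most 50 mm and 8.59 degrees, less where a joint would pass 70% of its speed; a pose out of reach is approached as far as the arm can. A call is refused whole if a number of a shift passes 50 or a number of a turn 0.15, either way. A call with a gripper value outside its range is refused whole. "jaw" is the opening in per cent of the stroke, from 0 (shut) to 100 (fully open), set as the call begins (left out, the last holds). The fingers move at their own pace and stop on an object; "force" is the grip in N (left out, the last holds). Time passes only in rows, so rows that do not move let the fingers close. It gives the time, the measured TCP pose, the force and the opening at its end, in the units of the state.
- status.sense(): the state, without advancing time (a new reading comes with each control period).
- snapshot(name): name is "side" or "top" or "wrist"; returns the picture (480x640x3 uint8, red, green, blue); there is no depth.
- camera_params(name): a dict with "fovy" (degrees; the focal length in pixels is half the picture's height over the tangent of half this angle, whatever the lens; pixels are square), "cx", "cy" (the principal point, pixels), "extrinsics" (4x4, takes a point from camera to world coordinates); the wrist camera has in their place "mount" (4x4, takes a point from camera to tool coordinates, whose origin is the TCP and whose axes are the tool frame's). Camera axes: x right, y down, z forward; pixel columns grow to the right and rows downward; lengths in m; the calibration is good to about 2 mm. A picture is of the moment at which its call begins: read the wrist's pose just before it. camera_params takes no time and is no camera call.
- ticket.sign_off(): hands the job in, once; it reports no verdict.
The state is a dict: "t": time; "q": joint angles; "qd": joint speeds; "tau": joint torques, N m; "tcp_pos": TCP position; "tool_rot": TCP orientation; "force": force on the tool from outside, world axes, zero at the start; "ft_torque": the same for the moment, N m; "finger_gap": opening from 0.0 (shut) to 1.0 (fully open).
Only numpy, scipy, OpenCV 4.12 (cv2) and the standard library are available. Lean on these libraries where they do the work, as an engineer would, in place of code of your own. Each camera call takes 0.05 s, during which the arm holds its last target. There are 200 camera calls.

TASK

Set the length stop for the next batch: with the fingertips, press the black brake pad in the middle of the blue carriage right down while the carriage still stands where it is, then keep it pressed and push the carriage along its rail until it butts against the orange stop block (not the grey one). Then let the pad spring up so that the brake holds the carriage there. Never drag the carriage with the pad up, and leave the loose tools and parts on the bench alone.

Things in the scene. Friction and masses are not known exactly. Their poses are not given: they have to be found in the camera images.
- rail: fixed aluminium length-stop rail, 560 mm long, 64 mm wide, its top face 36 mm above the bench; origin on the bench under the rail's centre, its y axis runs along the rail, z is up. 100 mm beyond it (+x of the rail) a low steel stock bed (at most 32 mm high) runs alongside. Dark end plates 42 mm high.
- carriage (a joint): position of the blue carriage along the rail's y axis in m, 0 at the rail's centre, growing towards the rail's +y. Held by a spring brake (slips at about 13 to 20 N) while the pad is up; with the pad pressed it slides freely (about 1 to 2 N)
- carriage_mid (a point): centre of the carriage, on the rail's centre line, at the carriage's underside, 37 mm above the bench; axes as the rail's. The blue carriage is 90 mm long (along the rail) and 90 mm wide; two blue shoulders cross it at its ends along the rail, each 15 mm thick with the top 66 mm above the bench, 60 mm apart; the pad lies between them. A steel arm 16 mm wide, with a brass tip, sticks out 113 mm to the rail's +x, below 50 mm
- pad_top (a point): centre of the top face of the black brake pad, 50 x 50 mm, in the carriage's middle; 60 mm above the bench when up, 6 mm below the shoulders' tops. It goes straight down 8 mm
- pad (a joint): how far the pad is pressed down, in m: 0 up (brake on), 0.008 fully down. The spring takes about 7 N to start and 9 N fully down, where it meets a hard stop; the brake is off from about 1.5 mm on; it springs up when let go
- stop_orange: orange stop block clamped on the rail, fixed: 24 mm along the rail, 80 mm across, from 36 to 62 mm above the bench, with a 20 mm orange screw head on top (to 72 mm); may be at either end. Origin on the rail's centre line, centre of the block's underside. When the carriage butts against it, the two centres are 57 mm apart along the rail
- stop_grey: dark grey stop block of the same shape at the rail's other end, fixed: not the one wanted
- screwdriver: loose screwdriver lying near the front of the rail; less than 40 mm high; not to be disturbed
- wrench: loose steel wrench lying behind the rail's stock bed; less than 40 mm high; not to be disturbed
- collar: loose aluminium ring, 52 mm across, 22 mm high, standing in front of the rail; standing upright; origin at the centre of its underside; not to be disturbed
- spindle: loose turned brass part, 44 mm across, 50 mm high, behind the stock bed; standing upright; origin at the centre of its underside; not to be disturbed
- bowl: loose blue plastic bowl, 120 mm across, 45 mm high; standing upright; origin at the centre of its underside; not to be disturbed
- oil: loose amber bottle, 60 mm across, 150 mm high; standing upright; origin at the centre of its underside; not to be disturbed
- tin: loose can, 72 mm across, 90 mm high; standing upright; origin at the centre of its underside; not to be disturbed

How it is judged:
By the outcome, as a careful person would: the job done as asked, in the order asked, and still so for the second after the job is handed in, with the robot touching nothing.
It also fails if it takes over 35 s, if anything falls off the work surface, if the arm or the gripper's body presses on something with over 40 N, if the wrist force passes 120 N, or if a joint passes its speed limit or range.

## Working session

There is one attempt and no reset: what is moved stays moved. The work goes in short steps, Python scripts to look and compute and a tool call to move; the robot and the scene stay as the last step left them, time stands still between calls to the robot, and variables do not carry over. Pictures are saved under pics/ and viewed, about 8 in all and at most 12, crops included, and the job is handed in when it is done.

Besides the shell and the picture viewer there is one more tool, called after "Call:" in YAML: its name, and indented under it one key for each argument. arm_command: Moves the arm, as the interface text tells. Its arguments: {"type":"object","properties":{"series":{"type":"array"},"jaw":{"type":"number"},"force":{"type":"number"}},"required":["series"]}

```bash
mkdir -p pics; python3 - <<'E'
from station import status,snapshot,camera_params
import cv2
s=status.sense();print(s)
for n in("top","side"):
    cv2.imwrite(f"pics/{n}0.png",snapshot(n)[:,:,::-1]);print(n,camera_params(n))
print(camera_params("wrist"))
E
```

```text
{'t': 0.0, 'q': array([-1.30149744e+00,  5.28472718e-01,  1.43388381e+00, -1.24634781e-05,
        1.18136604e+00, -1.78493249e-01]), 'qd': array([ 0.00046305, -0.00105493,  0.0018063 ,  0.00074156, -0.00173574,
        0.00040174]), 'tau': array([ 8.91307136e-04, -4.42349446e+01, -1.78028226e+01, -1.08931126e-04,
        8.42567504e-03,  1.91061366e-05]), 'tcp_pos': array([ 0.27044902, -0.56268237,  0.23033545]), 'tool_rot': array([ 0.37700796,  0.59909436, -0.37599846,  0.59797667]), 'force': array([-0.63407801,  0.00605812,  0.10016608]), 'ft_torque': array([-0.02284901, -0.04804425, -0.01688709]), 'finger_gap': 0.9993854924122452}
top {'fovy': 43.21146292031561, 'cx': 307.3442279046518, 'cy': 239.88218352219496, 'extrinsics': array([[-0.01445615, -0.99432495,  0.10539883,  0.3970579 ],
       [-0.99988857,  0.014768  ,  0.00217886, -0.00283766],
       [-0.00372302, -0.10535559, -0.99442764,  1.67912818],
       [ 0.        ,  0.        ,  0.        ,  1.        ]])}
side {'fovy': 56.95218752917578, 'cx': 321.23931500417495, 'cy': 235.82738572034268, 'extrinsics': array([[-9.97424060e-01, -3.92185593e-02,  6.00595396e-02,
         5.08703046e-01],
       [-7.17257067e-02,  5.54837076e-01, -8.28861413e-01,
         7.78589126e-01],
       [-8.16508846e-04, -8.31034129e-01, -5.56220829e-01,
         6.12318904e-01],
       [ 0.00000000e+00,  0.00000000e+00,  0.00000000e+00,
         1.00000000e+00]])}
{'fovy': 65.0776805709316, 'cx': 318.22738575375377, 'cy': 241.42582593276808, 'mount': array([[-1.29086492e-05, -2.87385703e-01,  9.57814939e-01,
        -1.43339396e-01],
       [ 3.81932000e-04, -9.57814871e-01, -2.87385677e-01,
         7.26841039e-02],
       [ 9.99999927e-01,  3.62110415e-04,  1.22125892e-04,
        -4.33024943e-04],
       [ 0.00000000e+00,  0.00000000e+00,  0.00000000e+00,
         1.00000000e+00]])}
```

View pics/top0.png

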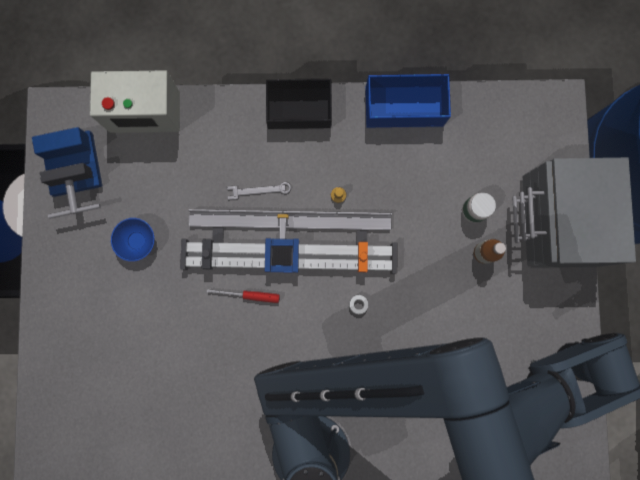

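View pics/side0.png

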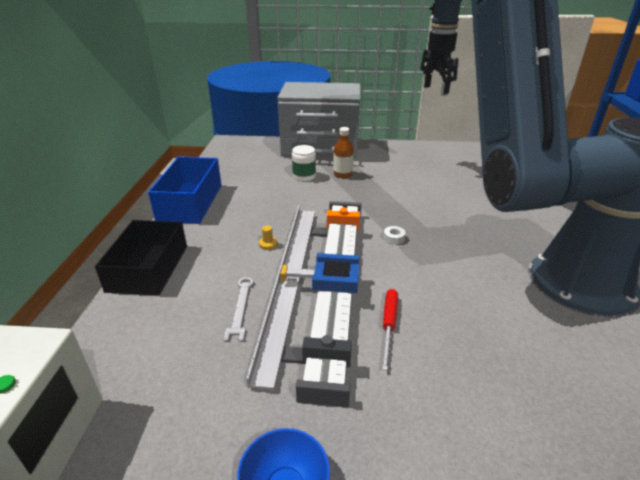

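The top view shows the carriage at (282,255), the orange stop at (363,257) on the world −y side, and the grey stop at (207,254). The collar at (359,305) and the bottle (492,250) are clear of the path. Next I'll measure these in world coordinates.

```bash
cat > h.py <<'E'
import numpy as np,cv2
from station import status,snapshot,camera_params
from scipy.spatial.transform import Rotation as R
def ray(n,uv,z,s=None):
    p=camera_params(n);f=240/np.tan(np.radians(p["fovy"])/2)
    if n=="wrist":
        T=np.eye(4);T[:3,:3]=R.from_quat(s["tool_rot"]).as_matrix();T[:3,3]=s["tcp_pos"];T=T@p["mount"]
    else:T=p["extrinsics"]
    d=T[:3,:3]@np.array([(uv[0]-p["cx"])/f,(uv[1]-p["cy"])/f,1]);o=T[:3,3]
    return o+d*(z-o[2])/d[2]
def blobs(im,lo,hi,amin=60):
    m=cv2.inRange(cv2.cvtColor(im,cv2.COLOR_RGB2HSV),lo,hi)
    c,_=cv2.findContours(m,cv2.RETR_EXTERNAL,cv2.CHAIN_APPROX_NONE)
    return [cv2.minAreaRect(x) for x in c if cv2.contourArea(x)>amin]
E
python3 - <<'E'
from h import *
for n in("top","side"):
    im=cv2.imread(f"pics/{n}0.png")[:,:,::-1].copy()
    for nm,lo,hi in(("orange",(8,180,120),(16,255,255)),("blue",(105,150,60),(120,255,255))):
        for r in blobs(im,lo,hi):
            print(n,nm,np.round(r[0],1),np.round(r[1],1),round(r[2],1),ray(n,r[0],.064).round(4))
E
cat > t.py <<'E'
from h import *
s=status.sense();M=R.from_quat(s["tool_rot"]).as_matrix();print(M.round(3))
E
python3 t.py
```

```text
top orange [362.5 257. ] [28.  7.] 90.0 [ 0.5201 -0.146   0.064 ]
top blue [284.5 255.3] [24.1 31.4] 2.0 [0.5277 0.0624 0.064 ]
top blue [282. 242.] [ 4. 20.] 90.0 [0.5635 0.0687 0.064 ]
top blue [267.5 255. ] [ 4.  30.2] 2.0 [0.5292 0.1079 0.064 ]
top blue [132.  239.5] [41. 42.] 90.0 [0.5763 0.4711 0.064 ]
top blue [ 57.2 189.4] [ 7.4 14.3] 77.5 [0.7158 0.6761 0.064 ]
top blue [ 70.2 162.4] [55.2 49.7] 79.4 [0.7898 0.6429 0.064 ]
top blue [ 57.  140.5] [17.4 48.5] 78.3 [0.8514 0.6806 0.064 ]
top blue [606.9 119.9] [12.8 75.7] 29.3 [ 0.8858 -0.8226  0.064 ]
top blue [407.9  99.8] [51.4 83.8] 89.0 [ 0.9508 -0.2809  0.064 ]
side orange [343.1 216.1] [33.1 18.7] 9.8 [ 0.522  -0.1264  0.064 ]
side orange [340.9 144.8] [10.4  9.2] 18.4 [ 0.5426 -0.568   0.064 ]
side blue [283.5 454. ] [50. 91.] 90.0 [0.5801 0.4668 0.064 ]
side blue [335.6 271.9] [44.5 35.1] 4.4 [0.5302 0.0879 0.064 ]
side blue [184.  189.5] [65. 72.] 90.0 [ 0.9455 -0.2325  0.064 ]
side blue [267.4  97.9] [122.   73.8] 1.6 [ 0.8661 -1.055   0.064 ]
side blue [631.4  73.3] [ 42.1 143.9] 18.4 [-0.8531 -1.5821  0.064 ]
[[-0.     0.901  0.433]
 [ 0.002  0.433 -0.901]
 [-1.     0.    -0.002]]
```

Call:
arm_command:
  series:
    - [[0,0,0,0.12],[0,0,0,0.12],[0,0,0,0.12],[0,0,0,0.12],[0,12,-32,0],[0,12,-32,0],[0,12,-32,0],[0,12,-32,0],[0,12,-32,0],[0,12,-32,0]]
  jaw: 0

```text
t: 1.1
tcp_pos: [0.349, -0.3722, 0.231]
tool_rot: [0.508, 0.492, -0.508, 0.492]
force: [-0.1, -0.7, -0.4]
finger_gap: 0.002
```

Call:
arm_command:
  series:
    - [[0,12,-32,0],[0,12,-32,0],[0,12,-32,0],[0,12,-32,0],[0,12,-32,0],[0,12,-32,0],[0,12,-32,0],[0,12,-32,0],[0,12,-32,0],[0,12,-32,0]]

```text
t: 2.1
tcp_pos: [0.4791, -0.0563, 0.2311]
tool_rot: [-0.508, -0.492, 0.508, -0.492]
force: [0.5, -0.8, 0.4]
finger_gap: 0.0
```

Call:
arm_command:
  series:
    - [[0,11,-32,0],[0,11,-32,0],[0,11,-32,0],[0,11,-32,0],[0,0,0,0],[0,0,0,0],[0,0,0,0]]

```text
t: 2.8
tcp_pos: [0.5264, 0.068, 0.231]
tool_rot: [-0.508, -0.492, 0.509, -0.492]
force: [0.6, 0.0, -1.0]
finger_gap: -0.002
```

```bash
cat > w.py <<'E'
import sys
from h import *
s=status.sense();im=snapshot("wrist");cv2.imwrite(f"pics/{sys.argv[1]}.png",im[:,:,::-1])
M=R.from_quat(s["tool_rot"]).as_matrix();print(s["t"],s["tcp_pos"].round(4),s["force"].round(2),s["finger_gap"]);print(M.round(3))
for nm,lo,hi,z in(("orange",(5,170,80),(16,255,255),.062),("blue",(105,130,40),(125,255,255),.066)):
    for r in blobs(im.copy(),lo,hi,150):
        print(nm,np.round(r[0],1),np.round(r[1],1),round(r[2],1),ray("wrist",r[0],z,s).round(4),[ray("wrist",q,z,s)[:2].round(3).tolist() for q in cv2.boxPoints(r)])
E
python3 w.py w1
```

```text
2.8 [0.5264 0.068  0.231 ] [ 0.6   0.03 -1.03] -0.0016877237064649394
[[-0.001  0.999 -0.033]
 [-0.    -0.033 -0.999]
 [-1.    -0.001  0.   ]]
orange [562.3 210.2] [58.8 96.1] 9.3 [ 0.526  -0.1386  0.062 ] [[0.489, -0.112], [0.57, -0.115], [0.561, -0.163], [0.478, -0.165]]
blue [314.5 211.5] [105. 109.] 90.0 [0.5325 0.071  0.066 ] [[0.577, 0.113], [0.574, 0.026], [0.484, 0.025], [0.487, 0.12]]
```

View pics/w1.png

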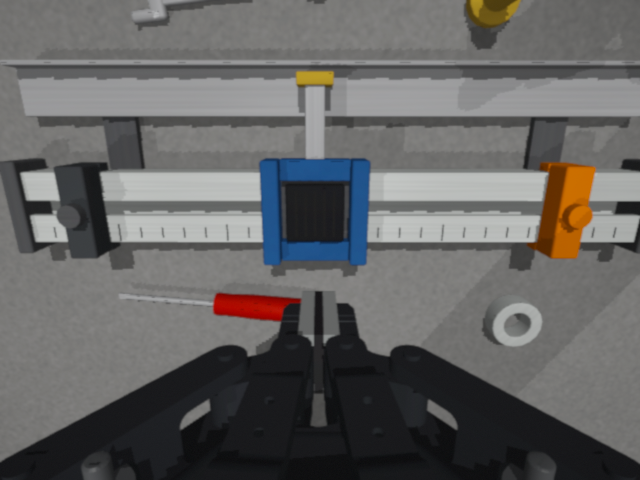

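The wrist view shows the pad centred at (316,212), the rail level in the image so the tool is aligned with it, and the orange stop on the right, with its near edge at about column 540. I'll shift about 5 mm in y and −3 mm in z, then descend to just above the pad.

Call:
arm_command:
  series:
    - [[20,3,-2,0],[30,2,-1,0],[30,0,0,0],[30,0,0,0],[25,0,0,0],[15,0,0,0],[8,0,0,0],[0,0,0,0],[0,0,0,0]]

```text
t: 3.75
tcp_pos: [0.5327, 0.071, 0.0739]
tool_rot: [0.508, 0.491, -0.508, 0.492]
force: [-0.2, 0.2, 1.5]
finger_gap: -0.003
```

```bash
python3 w.py w2
```

```text
3.75 [0.5327 0.071  0.0739] [-0.16  0.17  1.53] -0.0028883399204194474
[[ 0.001  0.999 -0.033]
 [-0.    -0.033 -0.999]
 [-1.     0.001  0.   ]]
blue [318.5 276.5] [215. 159.] -0.0 [0.544  0.0707 0.066 ] [[0.506, 0.122], [0.58, 0.113], [0.577, 0.026], [0.503, 0.022]]
```

View pics/w2.png

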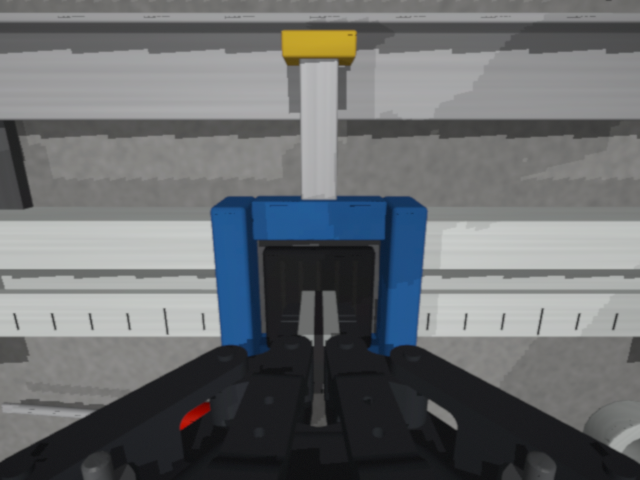

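The tips (columns 300–338, row 291) stand over the middle of the pad (columns 263–375), clear of both shoulders. Now I'll press.

Call:
arm_command:
  series:
    - [[8,0,0,0],[4,0,0,0],[2,0,0,0],[2,0,0,0],[2,0,0,0],[1,0,0,0],[0,0,0,0],[0,0,0,0]]

```text
t: 4.6
tcp_pos: [0.5322, 0.0716, 0.0551]
tool_rot: [0.508, 0.492, -0.508, 0.492]
force: [-1.8, -0.0, 7.8]
finger_gap: 0.001
```

Call:
arm_command:
  series:
    - [[1,0,0,0],[1,0,0,0],[1,0,0,0],[0,0,0,0],[0,0,0,0]]

```text
t: 5.1
tcp_pos: [0.5322, 0.0716, 0.0523]
tool_rot: [0.508, 0.492, -0.508, 0.492]
force: [-1.5, 0.5, 7.9]
finger_gap: -0.002
```

Call:
arm_command:
  series:
    - [[1,0,0,0],[0,0,0,0],[0,0,0,0]]

```text
t: 5.4
tcp_pos: [0.5322, 0.0716, 0.052]
tool_rot: [0.508, 0.492, -0.508, 0.492]
force: [-2.5, -0.8, 12.9]
finger_gap: 0.001
```

Call:
arm_command:
  series:
    - [[1,0,0,0],[0,0,0,0],[0,0,0,0]]

```text
t: 5.7
tcp_pos: [0.5322, 0.0716, 0.0519]
tool_rot: [0.508, 0.492, -0.508, 0.492]
force: [-4.2, -0.1, 20.2]
finger_gap: 0.002
```

The pad is fully down: a hard stop at 52 mm with 20 N. Now I'll push along the rail, which is tool +z.

Call:
arm_command:
  series:
    - [[0,0,2,0],[0,0,4,0],[0,0,7,0],[0,0,10,0],[0,0,10,0],[0,0,10,0],[0,0,10,0],[0,0,10,0],[0,0,10,0],[0,0,7,0]]

```text
t: 6.7
tcp_pos: [0.5296, -0.0086, 0.0519]
tool_rot: [0.508, 0.492, -0.508, 0.492]
force: [-4.7, 2.0, 20.9]
finger_gap: 0.001
```

Call:
arm_command:
  series:
    - [[0,0,8,0],[0,0,10,0],[0,0,10,0],[0,0,10,0],[0,0,10,0],[0,0,6,0],[0,0,4,0],[0,0,2,0],[0,0,0,0]]

```text
t: 7.6
tcp_pos: [0.5276, -0.0688, 0.0519]
tool_rot: [-0.508, -0.492, 0.508, -0.492]
force: [-5.1, -0.7, 19.6]
finger_gap: -0.002
```

Call:
arm_command:
  series:
    - [[0,0,3,0],[0,0,3,0],[0,0,3,0],[0,0,3,0],[0,0,2,0],[0,0,0,0],[0,0,0,0]]

```text
t: 8.3
tcp_pos: [0.5271, -0.0826, 0.0519]
tool_rot: [-0.508, -0.492, 0.508, -0.492]
force: [-4.2, -0.6, 20.8]
finger_gap: -0.001
```

```bash
python3 w.py w3
```

```text
8.3 [ 0.5271 -0.0826  0.0519] [-4.16 -0.59 20.76] -0.0005488574499537512
[[ 0.001  1.    -0.031]
 [-0.001 -0.031 -1.   ]
 [-1.     0.001  0.001]]
orange [478. 298.] [180.  90.] 90.0 [ 0.5349 -0.1446  0.062 ] [[0.571, -0.125], [0.57, -0.158], [0.493, -0.167], [0.494, -0.129]]
blue [320.5 280. ] [152. 249.] 90.0 [ 0.546  -0.0838  0.066 ] [[0.576, -0.041], [0.573, -0.128], [0.512, -0.132], [0.515, -0.034]]
```

View pics/w3.png

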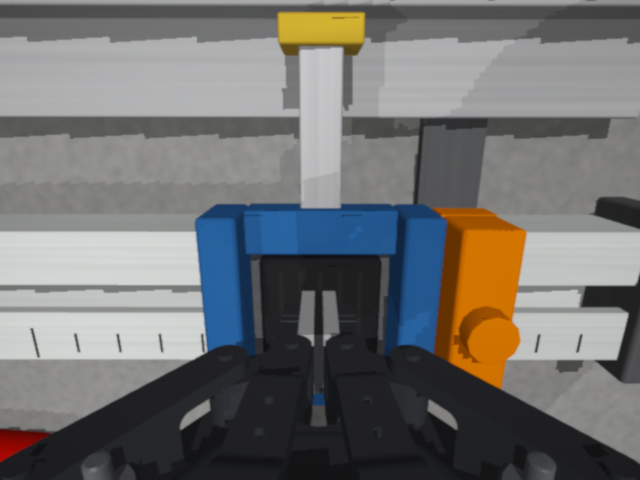

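The carriage followed the tips. Its right edge (column 443) sits almost against the orange block, so I'll creep until the force rises.

Call:
arm_command:
  series:
    - [[0,0,1,0],[0,0,1,0],[0,0,0,0],[0,0,0,0]]

```text
t: 8.75
tcp_pos: [0.5271, -0.0844, 0.0519]
tool_rot: [0.508, 0.492, -0.508, 0.492]
force: [-4.3, 0.0, 20.5]
finger_gap: -0.002
```

Call:
arm_command:
  series:
    - [[0,0,1,0],[0,0,1,0],[0,0,0,0],[0,0,0,0]]

```text
t: 9.15
tcp_pos: [0.527, -0.0863, 0.0519]
tool_rot: [0.508, 0.492, -0.508, 0.492]
force: [-3.9, 0.8, 20.4]
finger_gap: 0.001
```

Call:
arm_command:
  series:
    - [[0,0,1,0],[0,0,1,0],[0,0,0,0],[0,0,0,0]]

```text
t: 9.55
tcp_pos: [0.5269, -0.0883, 0.0519]
tool_rot: [0.508, 0.492, -0.508, 0.492]
force: [-3.2, 0.7, 20.5]
finger_gap: -0.001
```

Call:
arm_command:
  series:
    - [[0,0,1,0],[0,0,1,0],[0,0,0,0],[0,0,0,0]]

```text
t: 9.95
tcp_pos: [0.5269, -0.0897, 0.0519]
tool_rot: [0.508, 0.492, -0.508, 0.492]
force: [-3.8, 2.5, 21.5]
finger_gap: 0.003
```

Call:
arm_command:
  series:
    - [[0,0,1,0],[0,0,0,0],[0,0,0,0]]

```text
t: 10.25
tcp_pos: [0.5268, -0.0898, 0.0519]
tool_rot: [0.509, 0.492, -0.508, 0.491]
force: [-2.5, 6.2, 21.2]
finger_gap: -0.002
```

Call:
arm_command:
  series:
    - [[0,0,1,0],[0,0,0,0],[0,0,0,0]]

```text
t: 10.55
tcp_pos: [0.5268, -0.0899, 0.0519]
tool_rot: [0.509, 0.492, -0.507, 0.491]
force: [-1.7, 9.6, 21.6]
finger_gap: -0.002
```

```bash
python3 w.py w4; python3 -c "
import cv2;i=cv2.imread('pics/w4.png')[190:400,180:540];cv2.imwrite('pics/w4c.png',cv2.resize(i,None,fx=2.2,fy=2.2))"
```

```text
10.55 [ 0.5268 -0.0899  0.0519] [-1.7   9.64 21.61] -0.001574765649200706
[[ 0.001  0.999 -0.033]
 [ 0.003 -0.033 -0.999]
 [-1.     0.    -0.003]]
orange [469.  293.9] [172.3  72.8] 89.6 [ 0.5364 -0.1483  0.062 ] [[0.571, -0.132], [0.57, -0.158], [0.497, -0.167], [0.498, -0.137]]
blue [319.4 279.5] [152. 250.] 89.6 [ 0.5458 -0.0909  0.066 ] [[0.575, -0.048], [0.573, -0.135], [0.512, -0.139], [0.515, -0.041]]
```

View pics/w4c.png

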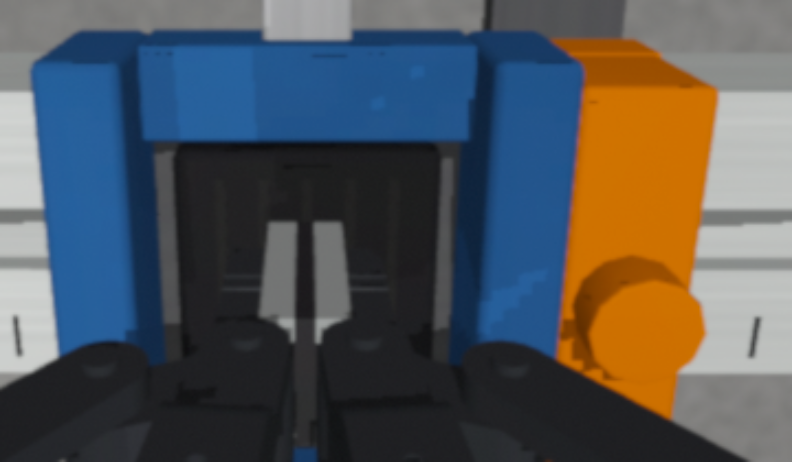

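The carriage is butted: 9.6 N sideways and the TCP no longer advances. I'll ease the side load slightly, then raise straight up.

Call:
arm_command:
  series:
    - [[0,0,-1,0],[-1,0,0,0],[-2,0,0,0],[-2,0,0,0],[-2,0,0,0],[-2,0,0,0],[-3,0,0,0],[-5,0,0,0],[-10,0,0,0],[-20,0,0,0]]

```text
t: 11.6
tcp_pos: [0.526, -0.0912, 0.0959]
tool_rot: [-0.508, -0.493, 0.509, -0.491]
force: [-0.8, -0.3, 0.2]
finger_gap: 0.002
```

Call:
arm_command:
  series:
    - [[-40,0,0,0],[-40,0,0,0],[-30,0,0,0],[0,0,0,0],[0,0,0,0],[0,0,0,0]]

```text
t: 12.2
tcp_pos: [0.5259, -0.0911, 0.2053]
tool_rot: [-0.508, -0.493, 0.508, -0.491]
force: [0.0, -0.2, -0.6]
finger_gap: -0.0
```

```bash
python3 w.py w5
```

```text
12.2 [ 0.5259 -0.0911  0.2053] [ 0.05 -0.15 -0.58] -0.0004246364680114327
[[-0.002  0.999 -0.032]
 [ 0.001 -0.032 -0.999]
 [-1.    -0.002 -0.001]]
orange [390.2 222.2] [ 29.2 103.1] 2.7 [ 0.5261 -0.1473  0.062 ] [[0.484, -0.134], [0.567, -0.137], [0.565, -0.159], [0.482, -0.158]]
blue [317. 224.] [114. 118.] 90.0 [ 0.5274 -0.0899  0.066 ] [[0.572, -0.048], [0.569, -0.135], [0.478, -0.136], [0.481, -0.041]]
```

View pics/w5.png

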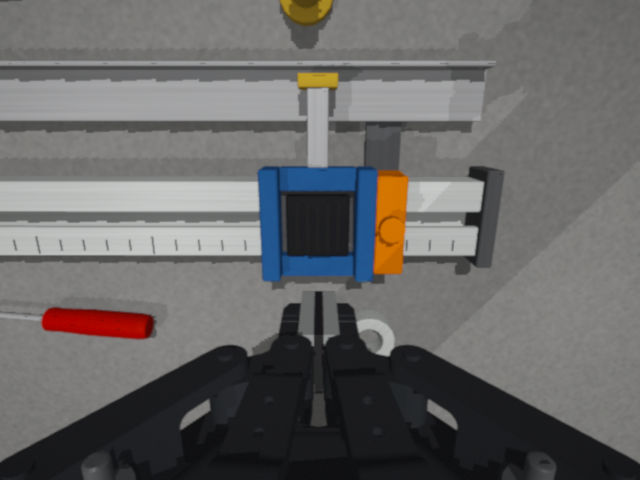

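The carriage (columns 260–376) sits against the orange block with no gap showing. The pad is up, the arm is clear, and the screwdriver, collar and spindle are in place. I'll hand in now.

```bash
python3 -c "
from station import ticket;print(ticket.sign_off())"
```

```text
the job is handed in; nothing more can be done
None
```

The carriage now butts against the orange stop, and the job was handed in at about 12 s of the 35 s allowed.

- **Pressing:** I pressed the pad down to its hard stop before moving anything. The fingertips were at 52 mm with about 20 N on them.
- **Pushing:** I kept the pad pressed and pushed the carriage about 161 mm along the rail. It stopped against the orange block, where the side force rose to about 9.6 N and the fingertips stopped advancing.
- **Releasing:** I eased the side load slightly and raised the fingers straight up so the pad could spring back and the brake hold.

**Last checks:**
- **Seating:** The final wrist picture showed no gap between the carriage and the orange block, and the measured centres were about 57 mm apart, as required.
- **Pad:** It looked up in that picture, but I did not measure its height.
- **Clearance:** The arm was clear, with about 0 N on the wrist.
- **Loose parts:** The screwdriver, collar and spindle in view looked undisturbed. The wrench, bowl, bottle and tin were out of that view and I did not check them again; the arm did not go near them.

No check failed. The push came out about 3 mm longer than my first estimate of 158 mm, so I relied on the contact force to tell when the carriage was seated.

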